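# Put a spent coin cell in the push-and-turn battery jar

## Robot

A 6-joint arm with a two-finger parallel gripper is mounted at the origin on the work surface. World frame = base frame: x ahead of the robot, y to its left, z up, the work surface at z = 0. Lengths are in m, angles in rad, forces in N, time in s.
With the tool pointing down it reaches from about 0.225 to 0.875 m from the base axis. Payload 3.4 kg.
Tool frame: the origin (TCP) lies at the very end of the fingers, on their centre line; the grasp point (between the pads) lies 19 mm behind it; z points along the fingers, y is the direction in which the jaws open and shut (so a half turn about z gives the same grasp; the last joint's range is limited). The gripper opens to 85 mm and grips with 20 to 120 N. Pads are 22 mm wide; open, the fingers measure 114 mm over their backs; the gripper's body (76 mm by 85 mm) begins 54 mm behind the grasp point. The pads swing forward as they close: fully open they stand 13 mm farther back than shut.
Start: joints at [-1.392, 0.276, 1.505, -0, 1.361, -0.121], TCP at [0.17, -0.549, 0.231] pointing down, gripper open.
Joint ranges: [-2.89, 2.89], [-0.75, 2.08], [0.22, 2.7], [-1.18, 4.32], [0.11, 2.71], [-2.7, 2.7]. Speed limits (rad/s): [2.57, 2.57, 3.14, 3.14, 3.14, 3.14].

## Interface

Orientations are given as a unit quaternion [w, x, y, z].
In Python, from rig import telemetry, cams, sign_off, spotter gives the robot as it stands.
- The arm moves only by the tool servo_tool, never from a script. Its argument "steps" is a list of rows, each a list of 6 numbers: the shift along the tool's x, y, z in mm, then the turn, a rotation vector about the tool's x, y, z in degrees. In form: [[x, y, z, ax, ay, az], ...]. A call has 1 to 8 rows; each row is the pose to reach, as a shift and turn from the pose commanded when the call began, along the tool's axes at that moment; what a row does not reach only later rows make up. A row lasts 1/10 s, in which the tool goes at most 50 mm and 8.59 degrees, less where a joint would pass 70% of its speed; a pose out of reach is approached as far as the arm can. A call with a gripper value outside its range is refused whole. "hand" is the closure in counts, from 0 (fully open) to 255 (shut), set as the call begins (left out, the last holds). The fingers move at their own pace and stop on an object; "grip_force" is the grip in N (left out, the last holds). Time passes only in rows, so rows that repeat a pose let the fingers close. It gives the time, the measured TCP pose, the force and the opening at its end, in the units of the state.
- telemetry.get_state(): the state, without advancing time (a new reading comes with each control period).
- cams.get_image(name): name is "scene" or "top" or "wrist"; returns (picture, depth): 480x640x3 uint8, red, green, blue; 480x640 float32, m along the optical axis (not along the pixel's ray), 0 where there is no reading.
- cams.camera_model(name): a dict with "camera_matrix" (3x3 intrinsics, pixels), "origin" and "rotation" of the camera in the world; the wrist camera has in their place "tool_from_camera" (4x4, takes a point from camera to tool coordinates, whose origin is the TCP and whose axes are the flange's). Camera axes: x right, y up, looking along -z (the intrinsics and any distortion apply to the point x, -y, -z); pixel columns grow to the right and rows downward; lengths in m; the calibration is good to about 2 mm. A picture is of the moment at which its call begins: read the wrist's pose just before it. camera_model takes no time and is no camera call.
- sign_off(): hands the job in, once; it reports no verdict.
Trained networks look in the newest picture that a camera, given by its name, has taken for a name from the list of things; names that differ only in an ending like _2 or _b are one class to them, and where a whole thing is asked for, a point or a joint stands for the part that bears it (a point fixed in the world has none). Each returns a list of dicts, best first, with "conf" (0 to 1); they miss things now and then, are a little off and sometimes report something else, mostly with a low value. They report only what shows in the picture. A call takes as long as a camera call.
- spotter.outline_of(query, camera): "region" (480x640 bool, what is visible of it) and "rect" ([left, top, width, height] in pixels, round what is visible of it).
The state is a dict: "clock": time; "qpos": joint angles; "qd": joint speeds; "effort": joint torques, N m; "position": TCP position; "ee_rot": TCP orientation; "contact_force": force on the tool from outside, world axes, zero at the start; "moment": the same for the moment, N m; "width": finger opening in m.
Only numpy, scipy, OpenCV 4.12 (cv2) and the standard library are available. Lean on these libraries where they do the work, as an engineer would, in place of code of your own. Each camera call takes 0.05 s, during which the arm holds its last target.

## Task

Put the spent coin cell that lies loose on the bench into the battery jar. The jar has a child-safe cap: push it down firmly and turn it anticlockwise to get it off, set it down on the bench, drop the cell in, then put the cap back on and push and turn it clockwise until it is locked again, and let go. Touch neither the circuit board nor its carton, and leave the other things on the bench where they are.

Things in the scene. Friction and masses are not known exactly. Their poses are not given: they have to be found in the camera images.
- jar: The battery jar: clear plastic, 76 mm in diameter, part-filled with old cells, clamped in a dark steel holder with a square foot 110 x 110 x 8 mm. Fixed; any yaw; may trade places with the tub. Origin: centre of the holder's underside, on the bench; z up the axis. It narrows above 74 mm to a flange 62 mm wide whose upper face is 92.5 mm above the bench, and the neck above that.
- jar_mouth (a point): Centre of the jar's mouth, level with the neck's rim, 110 mm above the bench. The neck is a tube 42 mm outside, 37 mm inside. It has three outward bayonet lugs centred 0, 120 and 240 degrees from the jar's x axis, each 46 degrees long and out to a radius of 26.4 mm, with gaps of 74 degrees between them. Small white lock marks on the flange show those three angles.
- cap: The jar's push-and-turn cap: black, ribbed, round, 62 mm in diameter, 28 mm high, 60 g, hollow below. Origin: centre of its lower edge; z up out of the flat top. It starts locked, lower edge 100 mm and top 128 mm above the bench. Three lugs inside its lower edge (0, 120, 240 degrees from its x axis, 8 mm wide, 3.5 mm high) sit behind 4.5 mm teeth of the jar's lugs; a sprung liner pushes it up.
- cap_index (a point): A point on the white ridge on the cap's top, 27 mm from its axis along its x. TO RELEASE: press the cap down 6 to 7.5 mm (spring 6 N at rest, 13 N as the teeth clear, 17 N at 7.5 mm, where it meets the flange), and keeping it down turn it about 60 degrees (40 to 80) anticlockwise seen from above; then lift it straight off. Unpressed it turns only about 3 degrees.
- jar_lock0 (a point): Where cap_index lies when the cap is locked with its ridge at the jar's x axis (as at the start): 27 mm from the jar's axis, 128 mm above the bench. TO REFIT the cap, lower it level over the neck with its ridge about 60 degrees (40 to 80) anticlockwise of any one lock mark; there are 2 mm of play all round. Its lower edge then comes to rest about 101.5 mm above the bench.
- jar_lock1 (a point): As jar_lock0, 120 degrees anticlockwise of the jar's x axis. TO LOCK the refitted cap, press it down until its lower edge is 92.5 to 94 mm above the bench, keep it down and turn it clockwise till its ridge is at the lock mark (a stop lies about 3 degrees beyond), then let it spring up 6 to 7 mm into the lock.
- jar_lock2 (a point): As jar_lock0, 240 degrees anticlockwise of the jar's x axis. The cap locks equally well at any of the three. Off the jar, it can stand on its lower edge on the bench.
- cell: The spent coin cell: a steel disc 24.5 mm in diameter and 7.7 mm thick, 11 g, lying flat on the bench. Origin: centre of its underside. It may trade places with the heatsink and the tape. (A like cell sits in a black holder on the circuit board: that is the fresh one, part of the board.)
- board: A circuit board lying on a brown carton, fixed, not to be touched: carton 250 (its x) x 240 (its y) x 50 mm high, the board on it 170 x 170 mm with a red-fan cooler 92 x 92 mm that rises to 128 mm above the bench (centred 18 mm along x and -12 mm along y), and two upright memory modules 90 mm above the bench. Origin: centre of the carton's underside.
- tub: A bystander: a loose white tub with a smooth domed black lid and a paper band, 68 mm in diameter, 87 mm high. Origin: centre of its underside.
- heatsink: A bystander: a small finned aluminium heatsink, 38 x 38 mm, 22 mm high. Origin: centre of its underside.
- tape: A bystander: a roll of yellow tape lying flat, 52 mm in diameter, 18 mm high. Origin: centre of its underside.
- disk: A bystander: a hard disk, 102 (its x) x 147 (its y) mm, 27 mm high. Origin: centre of its underside.
- mouse: A bystander: a black computer mouse, 104 (its x) x 58 mm, 31 mm high. Origin: centre of its underside.
- screwdriver: A bystander: a screwdriver lying flat, 190 mm long along its x, handle about 30 mm thick. Origin: under its middle.
- syringe: A bystander: a capped paste syringe lying flat, about 125 mm long along its x (from 72 mm behind its origin to 52 mm before it), 28 mm wide at the flange, 17 mm high. Origin: under its barrel.
- case_fan: A bystander: a loose square case fan lying flat, black, 80 x 80 mm, 25 mm high. Origin: centre of its underside.

How it is judged:
On the way, in this order (a step that is already met when the one before it is completed fails the run):
1. the cap is off the jar, clear of the mouth ((z of cap in the frame of jar above 0.125 m or horizontal distance between cap and jar above 0.06 m)), for 0.2 s.
2. the cap is set down on the bench, let go and clear of the jar (height (world z) of cap below 0.05 m and horizontal distance between cap and jar above 0.06 m and contact force between the fingers and cap below 0.1 N and linear speed of cap below 0.03 m/s), for 0.2 s.
3. the spent cell is in the jar, let go (z of cell in the frame of jar below 0.075 m and horizontal distance between cell and jar below 0.036 m and contact force between the fingers and cell below 0.1 N), for 0.2 s.
At the end, for the whole second after the job is handed in: The spent cell lies inside the jar, at rest. The cap is back on the jar and locked: level (within 0.06 rad), its lower edge back up at 100 mm above the bench (within 2 mm), its ridge at one of the three lock marks (index point within 6 mm), at rest and let go (z of cell in the frame of jar below 0.075 m and horizontal distance between cell and jar below 0.036 m and linear speed of each of cell, cap below 0.03 m/s and (distance between cap_index and jar_lock0 below 0.006 m or distance between cap_index and jar_lock1 below 0.006 m or distance between cap_index and jar_lock2 below 0.006 m) and z of cap in the frame of jar between 0.098 and 0.102 m and angle between cap's own z axis and vertical below 0.06 rad); the robot touches nothing.
It fails at once if the circuit board or its carton is touched (more than 1 N) (contact force between board and anything else above 1 N).
It fails at once if the tub, heatsink, tape, hard disk, mouse, screwdriver, syringe or case fan is moved more than 25 mm from its place (distance of any of tub, heatsink, tape, disk, mouse, screwdriver, syringe, case_fan from where it was at the start of the episode above 0.025 m).
It also fails if it takes over 72 s, if anything falls off the work surface, if the arm or the gripper's body presses on something with over 40 N, if the wrist force passes 120 N, or if a joint passes its speed limit or range.

## Working session

There is one attempt and no reset: what is moved stays moved. The work goes in short steps, Python scripts to look and compute and a tool call to move; the robot and the scene stay as the last step left them, time stands still between calls to the robot, and variables do not carry over. Pictures are saved under pics/ and viewed, and the job is handed in when it is done.

Besides the shell and the picture viewer there is one more tool, called in YAML: its name, and indented under it one key for each argument. servo_tool: Moves the arm, as the interface text tells. Its arguments: {"type":"object","properties":{"steps":{"type":"array","items":{"type":"array","items":{"type":"number"}}},"hand":{"type":"number"},"grip_force":{"type":"number"}},"required":["steps"]}

```bash
mkdir -p pics; ls; cat > h.py <<'E'
import numpy as np,cv2
from rig import telemetry,cams,sign_off,spotter
def R(q):
    from scipy.spatial.transform import Rotation as Ro
    return Ro.from_quat([q[1],q[2],q[3],q[0]]).as_matrix()
def pose(name,st=None):
    m=cams.camera_model(name)
    if name=='wrist':
        st=st or telemetry.get_state()
        T=np.eye(4);T[:3,:3]=R(st['ee_rot']);T[:3,3]=st['position']
        T=T@np.array(m['tool_from_camera']);return m,T[:3,:3],T[:3,3]
    return m,np.array(m['rotation']).reshape(3,3),np.array(m['origin'])
def w2p(name,P,st=None):
    m,Rc,o=pose(name,st);K=np.array(m['camera_matrix'])
    c=(np.atleast_2d(P)-o)@Rc; c=c*[1,-1,-1]; p=c@K.T; return p[:,:2]/p[:,2:]
def ray(name,uv,z,st=None):
    "intersect pixel with world plane z"
    m,Rc,o=pose(name,st);K=np.array(m['camera_matrix'])
    uv=np.atleast_2d(uv); d=np.c_[uv,np.ones(len(uv))]@np.linalg.inv(K).T*[1,-1,-1]@Rc.T
    t=(z-o[2])/d[:,2]; return o+d*t[:,None]
def cloud(name,depth,st=None):
    m,Rc,o=pose(name,st);K=np.array(m['camera_matrix'])
    v,u=np.mgrid[:480,:640]
    d=np.stack([u,v,np.ones_like(u)],-1)@np.linalg.inv(K).T*depth[...,None]*[1,-1,-1]
    return d@Rc.T+o
def save(n,im): cv2.imwrite('pics/'+n+'.png',im[...,::-1])
E
python3 - <<'E'
from h import *
for n in ['top','scene','wrist']:
    st=telemetry.get_state(); im,d=cams.get_image(n); save(n+'0',im); np.savez('/tmp/%s0.npz'%n,im=im,d=d)
    m=cams.camera_model(n); print(n,{k:np.round(np.array(v),3).tolist() if not isinstance(v,str) else v for k,v in m.items()})
print(telemetry.get_state())
E
```

```text
pics
top {'camera_matrix': [[481.359, 0.0, 319.712], [0.0, 481.359, 239.897], [0.0, 0.0, 1.0]], 'origin': [0.448, -0.031, 1.413], 'rotation': [-0.7, -0.029, 0.033, 0.713]}
scene {'camera_matrix': [[511.944, 0.0, 325.069], [0.0, 511.944, 238.364], [0.0, 0.0, 1.0]], 'origin': [1.376, 0.181, 0.917], 'rotation': [0.54, 0.243, 0.314, 0.742]}
wrist {'camera_matrix': [[381.206, 0.0, 318.636], [0.0, 381.206, 243.883], [0.0, 0.0, 1.0]], 'tool_from_camera': [[0.001, 0.955, 0.296, 0.075], [1.0, -0.001, 0.0, 0.0], [0.0, 0.296, -0.955, -0.142], [0.0, 0.0, 0.0, 1.0]]}
{'clock': 0.15, 'qpos': array([-1.39202405e+00,  2.76430699e-01,  1.50587268e+00, -1.55498752e-05,
        1.36070033e+00, -1.21021686e-01]), 'qd': array([ 0.00024102, -0.00127542, -0.0012532 ,  0.00116138, -0.00168351,
       -0.00111429]), 'effort': array([ 2.47186712e-03, -4.17144048e+01, -2.46032470e+01, -5.49805918e-05,
        7.59328046e-03, -4.73475467e-06]), 'position': array([ 0.16971466, -0.54895158,  0.23063718]), 'ee_rot': array([-7.05013576e-04,  9.88785978e-01,  1.49337842e-01, -2.79691341e-05]), 'contact_force': array([-0.02508559, -0.16206035, -0.73001585]), 'moment': array([0.00531335, 0.00981216, 0.0144374 ]), 'width': 0.08523952941225219}
```

```bash
sed -i "s/return m,np.array(m\['rotation'\]).reshape(3,3)/return m,R(m['rotation'])/" h.py
```

```text
(no output)
```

View pics/top0.png

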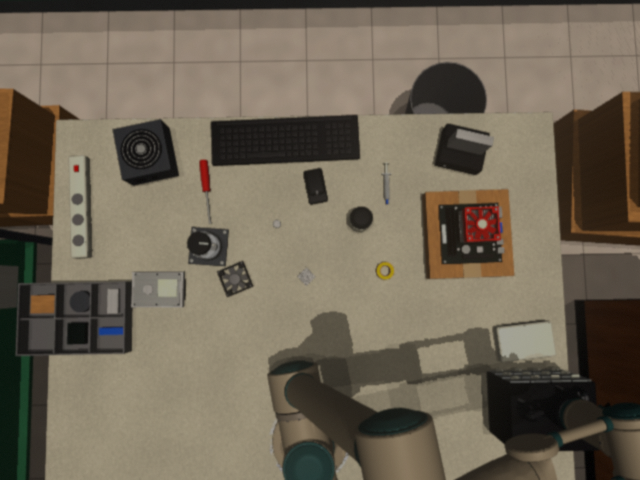

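View pics/scene0.png

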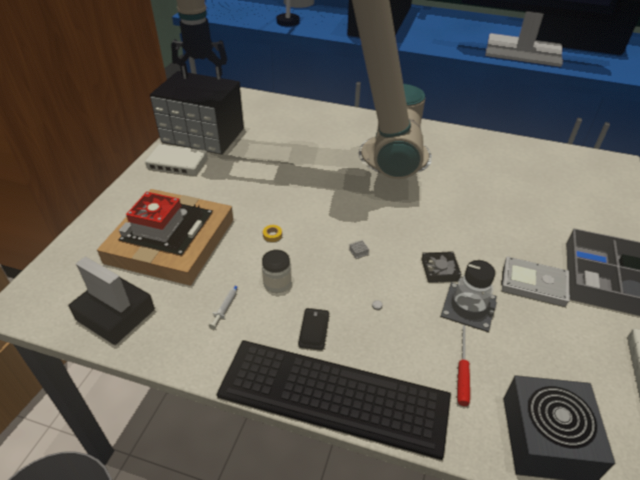

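View pics/wrist0.png

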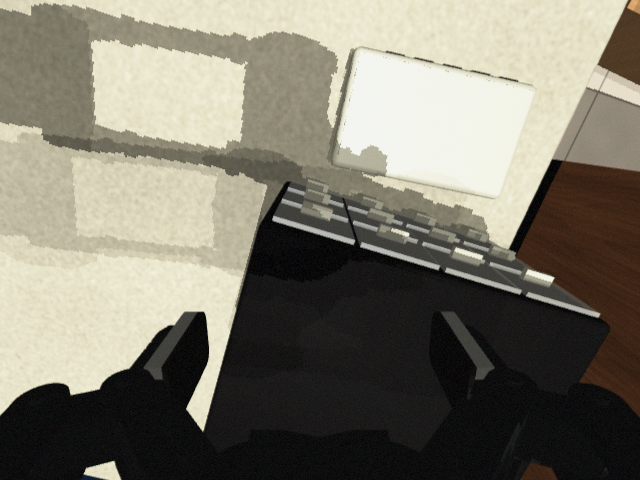

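```bash
python3 - <<'E'
from h import *
cams.get_image('top')
D=np.load('/tmp/top0.npz')
pc=cloud('top',D['d'])
for q,z in [('jar',None),('cap',.128),('cell',.0077),('tub',.08),('heatsink',.022),('case_fan',.025),('disk',.02),('screwdriver',.02),('tape',.018),('mouse',.02)]:
    for r in spotter.outline_of(q,'top')[:2]:
        m=r['region']; v,u=np.nonzero(m); c=[u.mean(),v.mean()]
        P=pc[m]; P=P[np.isfinite(P).all(1)&(D['d'][m]>0)]
        print(q,round(r['conf'],2),np.round(r['rect'],0),np.round(c,1),ray('top',c,z if z else .05).round(3)[0], 'pc',np.round(np.median(P,0),3) if len(P) else None, 'zmax',P[:,2].max().round(3) if len(P) else None, 'xr',np.round([P[:,0].min(),P[:,0].max(),P[:,1].min(),P[:,1].max()],3))
im=D['im']; c=im[200:310,160:330]; save('topcrop',cv2.resize(c,None,fx=4.7,fy=4.7,interpolation=cv2.INTER_CUBIC))
im=np.load('/tmp/scene0.npz')['im'];c=im[220:340,360:540]; save('scenecrop',cv2.resize(c,None,fx=4.4,fy=4.4,interpolation=cv2.INTER_CUBIC))
E
```

```text
jar 0.66 [184. 225.  44.  38.] [211.8 246.9] [0.553 0.267 0.05 ] pc [0.546 0.262 0.01 ] zmax 0.112 xr [0.505 0.616 0.232 0.348]
cap 0.73 [188. 231.  26.  25.] [198.7 242.6] [0.559 0.285 0.128] pc [0.559 0.286 0.127] zmax 0.135 xr [0.529 0.604 0.257 0.351]
tub 0.84 [348. 205.  26.  29.] [359.5 218.5] [ 0.622 -0.151  0.08 ] pc [ 0.622 -0.151  0.083] zmax 0.094 xr [ 0.593  0.658 -0.186 -0.121]
tub 0.59 [271. 222.  12.   3.] [276.3 223.2] [0.613 0.081 0.08 ] pc [0.623 0.088 0.007] zmax 0.014 xr [0.611 0.635 0.076 0.097]
heatsink 0.64 [296. 271.  16.  10.] [305.4 274.7] [0.47  0.004 0.022] pc [0.469 0.005 0.005] zmax 0.029 xr [ 0.451  0.489 -0.015  0.023]
case_fan 0.89 [220. 261.  35.  36.] [234.8 278.4] [0.463 0.207 0.025] pc [0.462 0.209 0.016] zmax 0.033 xr [0.412 0.517 0.159 0.256]
disk 0.64 [130. 270.  56.  35.] [157.6 288.6] [0.438 0.43  0.02 ] pc [0.437 0.428 0.025] zmax 0.036 xr [0.383 0.493 0.355 0.512]
disk 0.42 [189. 227.  38.  40.] [211.7 246.9] [0.555 0.274 0.02 ] pc [0.546 0.263 0.01 ] zmax 0.125 xr [0.502 0.619 0.231 0.348]
screwdriver 0.73 [196. 159.  14.  64.] [204.8 181.7] [0.747 0.295 0.02 ] pc [0.755 0.293 0.021] zmax 0.031 xr [0.628 0.821 0.281 0.317]
screwdriver 0.58 [188. 230.  43.  36.] [211.8 247.2] [0.554 0.274 0.02 ] pc [0.545 0.262 0.01 ] zmax 0.109 xr [0.502 0.616 0.229 0.348]
tape 0.5 [374. 260.  24.  17.] [384.8 270. ] [ 0.479 -0.226  0.018] pc [ 0.479 -0.227  0.017] zmax 0.026 xr [ 0.456  0.502 -0.255 -0.2  ]
mouse 0.66 [301. 169.  26.  34.] [315.  185.4] [ 0.73  -0.028  0.02 ] pc [ 0.729 -0.028  0.027] zmax 0.038 xr [ 0.679  0.782 -0.063  0.007]
```

View pics/topcrop.png

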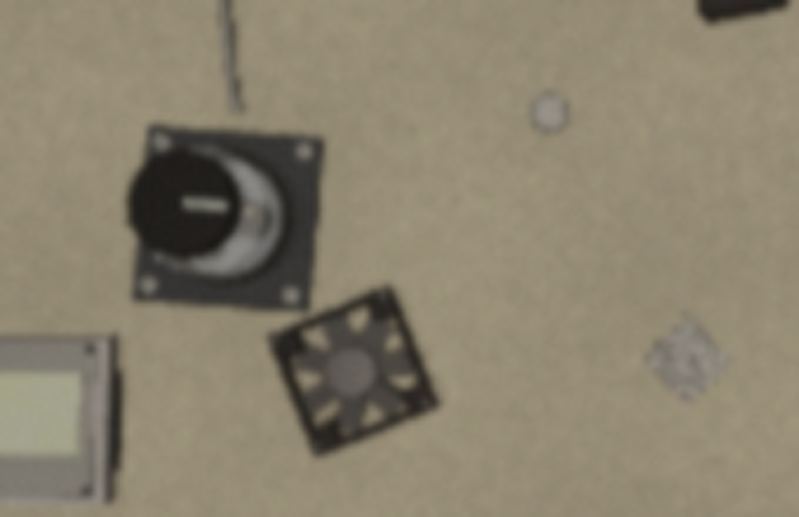

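View pics/scenecrop.png

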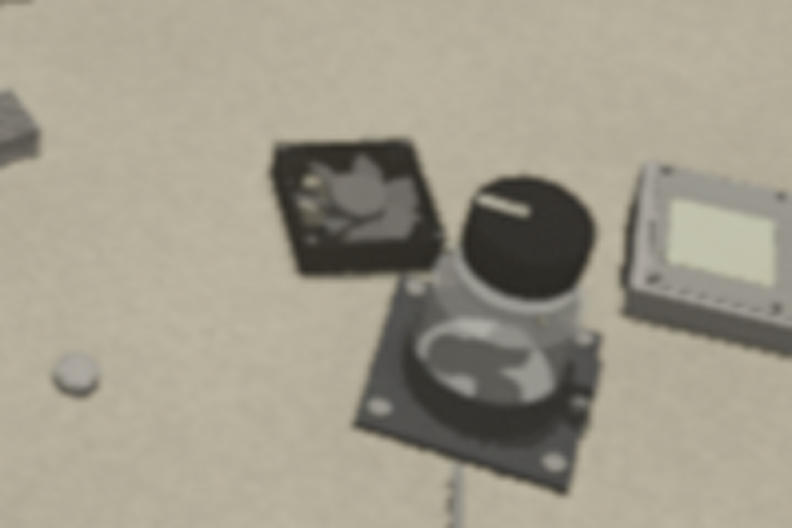

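```bash
cat >> h.py <<'E'
def to(target,yaw=None):
    st=telemetry.get_state(); Rt=R(st['ee_rot']); d=np.array(target)-st['position']
    print('t',st['clock'],'pos',st['position'].round(4),'yaw',np.degrees(np.arctan2(Rt[1,0],Rt[0,0])).round(2),'tilt',np.degrees(np.arccos(-Rt[2,2])).round(2),'w',st['width'].round(4),'F',st['contact_force'].round(1),'tool shift mm',(Rt.T@d*1000).round(1), 'len',np.linalg.norm(d).round(3))
E
python3 - <<'E'
from h import *
to([.559,.285,.24])
E
```

```text
Traceback (most recent call last):
  File "h.py", line 29, in to
    print('t',st['clock'],'pos',st['position'].round(4),'yaw',np.degrees(np.arctan2(Rt[1,0],Rt[0,0])).round(2),'tilt',np.degrees(np.arccos(-Rt[2,2])).round(2),'w',st['width'].round(4),'F',st['contact_force'].round(1),'tool shift mm',(Rt.T@d*1000).round(1), 'len',np.linalg.norm(d).round(3))
                                                                                                                                                                   ^^^^^^^^^^^^^^^^^
AttributeError: 'float' object has no attribute 'round'
```

```bash
sed -i "s/st\['width'\].round(4)/round(st['width'],4)/" h.py
python3 - <<'E'
from h import *
to([.559,.285,.24])
E
```

```text
t 0.7 pos [ 0.1698 -0.5494  0.2313] yaw 17.17 tilt 0.01 w 0.0852 F [0.7 1.  0.2] tool shift mm [ 618.2 -682.3   -8.8] len 0.921
```

servo_tool:
  steps:
    - [32, -35, -3, 0, 0, 0]
    - [64, -70, -5, 0, 0, 0]
    - [96, -105, -7, 0, 0, 0]
    - [128, -140, -9, 0, 0, 0]
    - [160, -175, -9, 0, 0, 0]
    - [192, -210, -9, 0, 0, 0]
    - [224, -245, -9, 0, 0, 0]
    - [256, -280, -9, 0, 0, 0]

```text
clock: 1.5
position: [0.3322, -0.2046, 0.2406]
ee_rot: [0.0, 0.989, 0.149, 0.001]
contact_force: [1.4, -1.3, 0.7]
width: 0.0849
```

servo_tool:
  steps:
    - [33, -36, 0, 0, 0, 0]
    - [66, -72, 0, 0, 0, 0]
    - [99, -108, 0, 0, 0, 0]
    - [132, -144, 0, 0, 0, 0]
    - [165, -180, 0, 0, 0, 0]
    - [198, -216, 0, 0, 0, 0]
    - [231, -252, 0, 0, 0, 0]
    - [264, -288, 0, 0, 0, 0]

```text
clock: 2.3
position: [0.4994, 0.149, 0.2405]
ee_rot: [0.0, 0.989, 0.15, 0.0]
contact_force: [0.9, -0.6, -0.3]
width: 0.0851
```

```bash
python3 - <<'E'
from h import *
to([.559,.285,.24])
E
```

```text
t 2.3 pos [0.4994 0.149  0.2405] yaw 17.22 tilt 0.05 w 0.0851 F [ 0.9 -0.6 -0.3] tool shift mm [  97.1 -112.3    0.5] len 0.148
```

servo_tool:
  steps:
    - [32, -37, 0, 0, 0, 0]
    - [64, -74, 0, 0, 0, 0]
    - [97, -112, 0, 0, 0, 0]
    - [97, -112, 0, 0, 0, 0]
    - [97, -112, 0, 0, 0, 0]

```text
clock: 2.8
position: [0.5584, 0.2834, 0.2394]
ee_rot: [0.0, 0.989, 0.15, -0.001]
contact_force: [-0.4, -0.3, -1.4]
width: 0.0855
```

```bash
python3 - <<'E'
from h import *
st=telemetry.get_state(); im,d=cams.get_image('wrist'); save('w1',im); np.savez('/tmp/w1.npz',im=im,d=d)
to([.559,.285,.24])
pc=cloud('wrist',d,st)
for r in spotter.outline_of('cap','wrist')[:2]:
    m=r['region']; P=pc[m&(d>0)]; print(r['conf'],r['rect'],np.median(P,0).round(4))
    T=P[np.abs(P[:,2]-.128)<.006]; print(len(T),T.mean(0).round(4),T.min(0).round(4),T.max(0).round(4))
    mm=(m&(np.abs(pc[...,2]-.128)<.006)).astype(np.uint8)
    c,_=cv2.findContours(mm,0,1); c=max(c,key=cv2.contourArea)
    W=ray('wrist',c[:,0].astype(float),.128,st)[:,:2].astype(np.float32)
    print(cv2.minEnclosingCircle(W))
    A=np.c_[2*W,np.ones(len(W))]; s=np.linalg.lstsq(A,(W**2).sum(1),rcond=None)[0]; print('fit',s[:2],np.sqrt(s[2]+s[0]**2+s[1]**2))
    b=mm.astype(bool)&(im.min(-1)>120); v,u=np.nonzero(b); 
    if len(u): 
        Q=ray('wrist',np.c_[u,v],.128,st)[:,:2]; mu=Q.mean(0); _,_,V=np.linalg.svd(Q-mu); print('ridge',len(u),mu,V[0],np.degrees(np.arctan2(V[0][1],V[0][0])), 'dir from c',np.degrees(np.arctan2(*(mu-s[:2])[::-1])))
E
```

```text
t 2.85 pos [0.558  0.2823 0.2397] yaw 17.22 tilt 0.1 w 0.0855 F [0.3 0.4 0.5] tool shift mm [ 1.8 -2.3 -0.3] len 0.003
0.75 [266.2, 187.6, 87.5, 90.9] [0.5616 0.2894 0.1272]
5693 [0.56   0.2892 0.1272] [0.5287 0.2579 0.122 ] [0.5892 0.3189 0.1306]
((0.5597141981124878, 0.2890276312828064), 0.030572397634387016)
fit [0.55951676 0.28900729] 0.029727579361079438
ridge 168 [0.55643301 0.27375533] [-0.06554748 -0.99784945] -93.75828848482067 dir from c -101.43039160308214
```

View pics/w1.png

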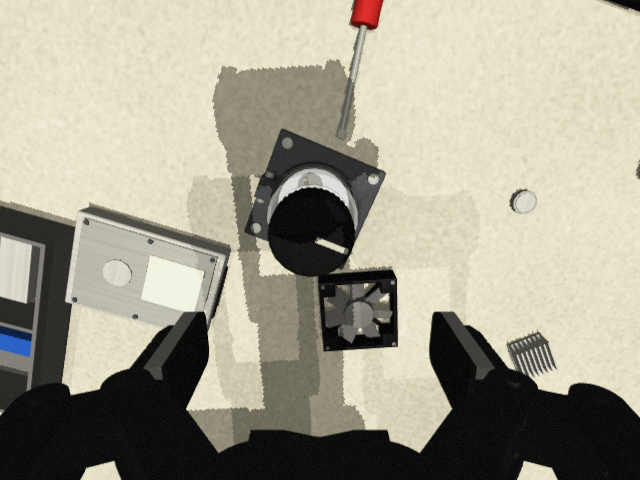

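```bash
cat >> h.py <<'E'
def capfit(name,z,tag,h=.007):
    st=telemetry.get_state(); im,d=cams.get_image(name); save(tag,im)
    pc=cloud(name,d,st)
    rs=spotter.outline_of('cap',name)
    for r in rs[:1]:
        m=r['region']; k=cv2.dilate(m.astype(np.uint8),np.ones((9,9)))>0
        mm=(k&(np.abs(pc[...,2]-z)<h)&(d>0)).astype(np.uint8)
        c,_=cv2.findContours(mm,0,cv2.CHAIN_APPROX_NONE); c=max(c,key=cv2.contourArea)
        W=ray(name,c[:,0].astype(float),z,st)[:,:2].astype(np.float32)
        P=pc[mm>0]
        A=np.c_[2*W,np.ones(len(W))]; s=np.linalg.lstsq(A,(W**2).sum(1),rcond=None)[0]
        print('conf',round(r['conf'],2),'n',mm.sum(),'zmed',np.median(P[:,2]).round(4),'mean',P.mean(0).round(4)[:2],'fit',s[:2].round(4),np.sqrt(s[2]+s[0]**2+s[1]**2).round(4),'enc',cv2.minEnclosingCircle(W))
        b=(mm>0)&(im.min(-1)>110); v,u=np.nonzero(b)
        if len(u)>5:
            Q=ray(name,np.c_[u,v],z,st)[:,:2]; mu=Q.mean(0); _,_,V=np.linalg.svd(Q-mu); print('ridge',len(u),mu.round(4),'axis',np.degrees(np.arctan2(V[0][1],V[0][0])).round(1), 'from c',np.degrees(np.arctan2(*(mu-s[:2])[::-1])).round(1))
E
python3 - <<'E'
from h import *
D=np.load('/tmp/w1.npz')
import cv2
to([.5595,.288,.18])
cams.get_image('wrist')
st=telemetry.get_state()
for r in spotter.outline_of('cell','wrist')[:2]:
    v,u=np.nonzero(r['region']); print(r['conf'],r['rect'],ray('wrist',[u.mean(),v.mean()],.005,st))
print(ray('wrist',[523,201],.0077,st))
E
```

```text
t 2.9 pos [0.5579 0.2816 0.2401] yaw 17.16 tilt 0.08 w 0.0855 F [-0.3 -0.4 -0.7] tool shift mm [ 3.5 -5.7 60.1] len 0.06
0.59 [508.5, 186.7, 28.3, 26.2] [[0.62183397 0.08855697 0.005     ]]
[[0.62131113 0.08783726 0.0077    ]]
```

servo_tool:
  steps:
    - [3, -5, 30, 0, 0, 0]
    - [3, -5, 60, 0, 0, 0]
    - [3, -5, 60, 0, 0, 0]
    - [3, -5, 60, 0, 0, 0]

```text
clock: 3.4
position: [0.5598, 0.2872, 0.1808]
ee_rot: [0.0, 0.989, 0.149, -0.0]
contact_force: [-0.3, 1.1, 0.5]
width: 0.0854
```

```bash
python3 - <<'E'
from h import *
to([.5595,.288,.18])
capfit('wrist',.128,'w2')
to([.5595,.288,.18])
E
```

```text
t 3.4 pos [0.5598 0.2872 0.1808] yaw 17.11 tilt 0.02 w 0.0854 F [-0.3  1.1  0.5] tool shift mm [-0.  -0.8  0.8] len 0.001
conf 0.86 n 9011 zmed 0.1273 mean [0.5603 0.2894] fit [0.5597 0.2892] 0.03 enc ((0.5599902272224426, 0.2891484200954437), 0.03087373450398445)
ridge 170 [0.5552 0.2723] axis -74.1 from c -105.0
t 3.5 pos [0.5609 0.288  0.1824] yaw 17.13 tilt 0.2 w 0.0852 F [ 0.6 -0.1  0.4] tool shift mm [-1.4 -0.5  2.4] len 0.003
```

View pics/w2.png

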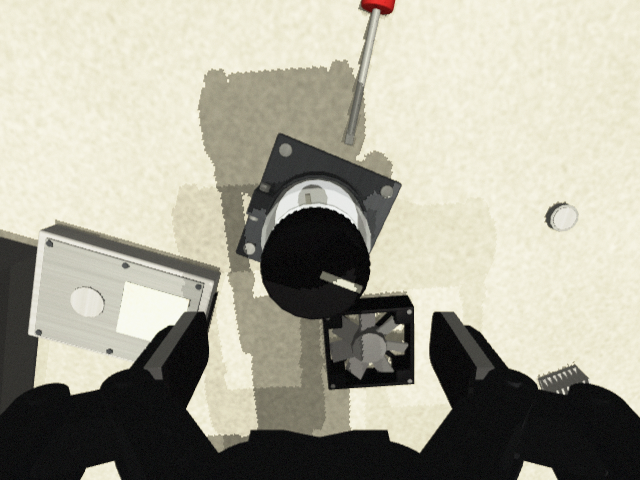

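servo_tool:
  steps:
    - [0, -1, 30, 0, 0, 0]
    - [0, -1, 60, 0, 0, 0]
    - [0, -1, 82, 0, 0, 0]
    - [0, -1, 82, 0, 0, 0]

```text
clock: 3.9
position: [0.5583, 0.2884, 0.0968]
ee_rot: [0.0, 0.989, 0.149, -0.002]
contact_force: [-0.7, -1.1, -0.6]
width: 0.0856
```

servo_tool:
  steps:
    - [0, 0, 0, 0, 0, 0]
    - [0, 0, 0, 0, 0, 0]
    - [0, 0, 0, 0, 0, 0]
    - [0, 0, 0, 0, 0, 0]
    - [0, 0, 0, 0, 0, 0]
    - [0, 0, 0, 0, 0, 0]
    - [0, 0, 0, 0, 0, 0]
    - [0, 0, 0, 0, 0, 0]
  hand: 255
  grip_force: 80

```text
clock: 4.7
position: [0.5612, 0.2897, 0.1014]
ee_rot: [-0.0, 0.989, 0.149, 0.003]
contact_force: [-0.4, -1.0, 4.7]
width: 0.0601
```

```bash
python3 - <<'E'
from h import *
to([.56,.289,.098])
capfit('wrist',.128,'w3')
to([.56,.289,.098])
E
```

```text
t 4.7 pos [0.5612 0.2897 0.1014] yaw 17.18 tilt 0.3 w 0.0601 F [-0.4 -1.   4.7] tool shift mm [-1.4  0.3  3.3] len 0.004
conf 0.83 n 21011 zmed 0.1272 mean [0.5616 0.2896] fit [0.5607 0.2893] 0.0303 enc ((0.5608863234519958, 0.28952449560165405), 0.031722892075777054)
ridge 75 [0.5544 0.2634] axis -91.8 from c -103.6
t 4.8 pos [0.5612 0.2897 0.1013] yaw 17.18 tilt 0.3 w 0.06 F [-1.3 -0.9  4.6] tool shift mm [-1.4  0.3  3.3] len 0.004
```

View pics/w3.png

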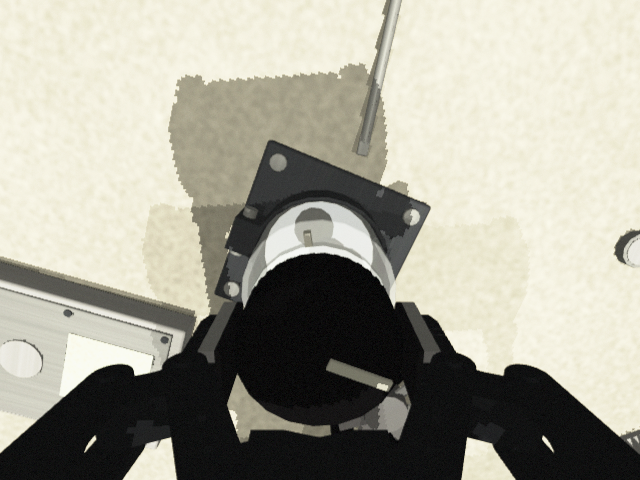

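servo_tool:
  steps:
    - [0, 0, 3, 0, 0, 0]
    - [0, 0, 6, 0, 0, 0]
    - [0, 0, 9, 0, 0, 0]
    - [0, 0, 9, 0, 0, 0]
    - [0, 0, 9, 0, 0, 0]

```text
clock: 5.3
position: [0.5613, 0.2897, 0.0945]
ee_rot: [-0.001, 0.989, 0.149, 0.003]
contact_force: [-3.1, -1.6, 16.1]
width: 0.0604
```

servo_tool:
  steps:
    - [0, 0, 0.7, 0, 0, 0]
    - [0, 0, 0.7, 0, 0, -8]
    - [0, 0, 0.7, 0, 0, -16]
    - [0, 0, 0.7, 0, 0, -24]
    - [0, 0, 0.7, 0, 0, -32]
    - [0, 0, 0.7, 0, 0, -40]
    - [0, 0, 0.7, 0, 0, -48]
    - [0, 0, 0.7, 0, 0, -56]

```text
clock: 6.1
position: [0.5616, 0.2916, 0.0942]
ee_rot: [-0.0, 0.802, 0.598, 0.005]
contact_force: [-3.5, 3.3, 15.2]
width: 0.0601
```

servo_tool:
  steps:
    - [0, 0, 0, 0, 0, -4]
    - [0, 0, 0, 0, 0, -4]

```text
clock: 6.3
position: [0.5614, 0.2917, 0.0942]
ee_rot: [-0.0, 0.781, 0.624, 0.004]
contact_force: [-3.9, 3.4, 16.4]
width: 0.0601
```

```bash
python3 - <<'E'
from h import *
capfit('wrist',.120,'w4')
to([.56,.289,.098])
E
```

```text
conf 0.6 n 21254 zmed 0.1201 mean [0.5609 0.2924] fit [0.5606 0.2909] 0.0306 enc ((0.5605329275131226, 0.29088687896728516), 0.03207346796989441)
t 6.4 pos [0.5614 0.2917 0.0942] yaw 77.17 tilt 0.5 w 0.06 F [-3.3  3.8 16.3] tool shift mm [-2.9 -0.7 -3.8] len 0.005
```

View pics/w4.png

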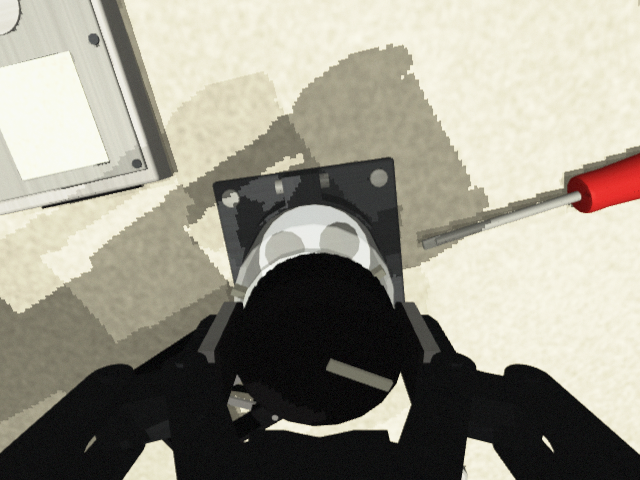

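servo_tool:
  steps:
    - [0, 0, -10, 0, 0, 0]
    - [0, 0, -20, 0, 0, 0]
    - [0, 0, -35, 0, 0, 0]
    - [0, 0, -60, 0, 0, 0]
    - [0, 0, -60, 0, 0, 0]
    - [0, 0, -60, 0, 0, 0]

```text
clock: 7.0
position: [0.5599, 0.289, 0.1492]
ee_rot: [0.0, 0.782, 0.624, 0.001]
contact_force: [-0.2, 0.3, -1.3]
width: 0.06
```

```bash
python3 - <<'E'
from h import *
capfit('wrist',.180,'w5')
to([.69,.16,.2])
E
```

```text
conf 0.77 n 19900 zmed 0.1751 mean [0.5594 0.2886] fit [0.5598 0.2904] 0.0287 enc ((0.5596683621406555, 0.2908734977245331), 0.03060879558324814)
t 7.1 pos [0.5589 0.2887 0.1476] yaw 77.18 tilt 0.11 w 0.0598 F [ 0.1 -1.3 -1.2] tool shift mm [-96.4 156.3 -52.5] len 0.191
```

View pics/w5.png

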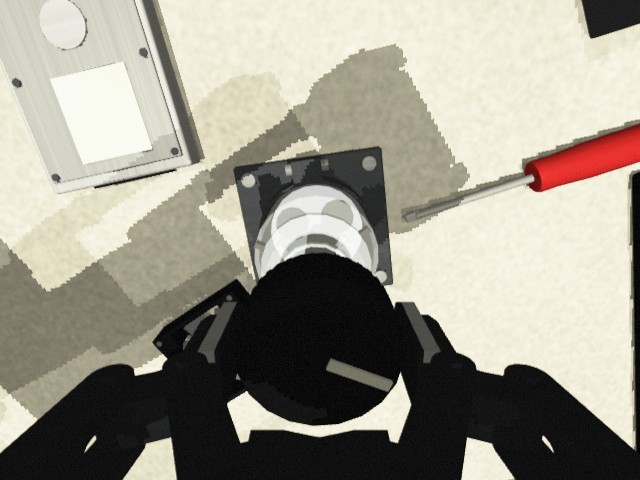

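servo_tool:
  steps:
    - [-24, 39, -2, 0, 0, 0]
    - [-48, 78, -2, 0, 0, 0]
    - [-72, 117, -2, 0, 0, 0]
    - [-96, 156, -2, 0, 0, 0]
    - [-96, 156, 35, 0, 0, 0]
    - [-96, 156, 75, 0, 0, 0]
    - [-96, 156, 110, 0, 0, 0]
    - [-96, 156, 132, 0, 0, 0]

```text
clock: 7.9
position: [0.6875, 0.16, 0.0116]
ee_rot: [-0.002, 0.782, 0.624, -0.003]
contact_force: [0.3, 0.4, -0.9]
width: 0.0599
```

```bash
python3 - <<'E'
from h import *
capfit('wrist',.046,'w6')
to([.69,.16,.0013])
E
```

```text
t 8.0 pos [0.6862 0.1601 0.0107] yaw 77.17 tilt 0.65 w 0.0598 F [-0.9  1.  -0.9] tool shift mm [0.8 3.8 9.4] len 0.01
```

View pics/w6.png

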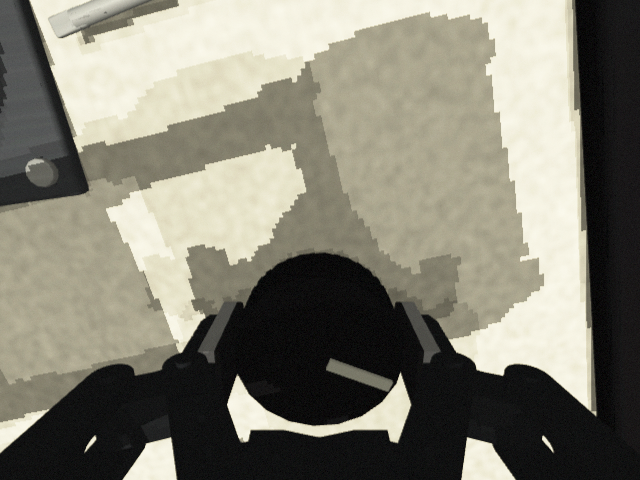

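servo_tool:
  steps:
    - [0, 0, 6, 0, 0, 0]
    - [0, 0, 9, 0, 0, 0]
    - [0, 0, 11, 0, 0, 0]
    - [0, 0, 11, 0, 0, 0]

```text
clock: 8.4
position: [0.6908, 0.161, 0.0065]
ee_rot: [0.0, 0.782, 0.624, 0.001]
contact_force: [0.5, 0.1, -1.1]
width: 0.06
```

servo_tool:
  steps:
    - [0, 0, 0, 0, 0, 0]
    - [0, 0, 2, 0, 0, 0]
    - [0, 0, 4, 0, 0, 0]
    - [0, 0, 4, 0, 0, 0]

```text
clock: 8.8
position: [0.6904, 0.1609, 0.0016]
ee_rot: [0.0, 0.782, 0.624, 0.0]
contact_force: [-1.4, -0.0, -0.2]
width: 0.0602
```

servo_tool:
  steps:
    - [0, 0, 1, 0, 0, 0]
    - [0, 0, 2, 0, 0, 0]
    - [0, 0, 2, 0, 0, 0]

```text
clock: 9.1
position: [0.6905, 0.1608, 0.0014]
ee_rot: [0.0, 0.782, 0.624, 0.0]
contact_force: [-2.8, -0.6, 8.3]
width: 0.0596
```

servo_tool:
  steps:
    - [0, 0, -2, 0, 0, 0]
    - [0, 0, -2, 0, 0, 0]
    - [0, 0, -2, 0, 0, 0]
    - [0, 0, -2, 0, 0, 0]
    - [0, 0, -2, 0, 0, 0]
    - [0, 0, -2, 0, 0, 0]
  hand: 0

```text
clock: 9.7
position: [0.6903, 0.1608, 0.0013]
ee_rot: [-0.0, 0.782, 0.624, -0.0]
contact_force: [-0.4, 0.4, 0.3]
width: 0.0852
```

servo_tool:
  steps:
    - [0, 0, -20, 0, 0, 0]
    - [0, 0, -50, 0, 0, 0]
    - [0, 0, -80, 0, 0, 0]
    - [0, 0, -80, 0, 0, 0]
    - [0, 0, -80, 0, 0, 0]

```text
clock: 10.2
position: [0.6908, 0.1609, 0.0824]
ee_rot: [0.0, 0.782, 0.624, 0.001]
contact_force: [-0.3, 0.5, -0.3]
width: 0.0857
```

```bash
python3 - <<'E'
from h import *
to([.6905,.161,.08])
capfit('wrist',.028,'w7')
to([.6215,.088,.08])
E
```

```text
t 10.2 pos [0.6908 0.1609 0.0824] yaw 77.18 tilt 0.1 w 0.0857 F [-0.3  0.5 -0.3] tool shift mm [ 0.  -0.3  2.4] len 0.002
conf 0.72 n 8818 zmed 0.0272 mean [0.6899 0.1602] fit [0.6898 0.1596] 0.03 enc ((0.6898285150527954, 0.15991346538066864), 0.03084506094455719)
ridge 92 [0.7068 0.1452] axis -33.3 from c -40.4
t 10.3 pos [0.6894 0.1607 0.0803] yaw 77.18 tilt 0.14 w 0.0851 F [0.4 0.3 1.1] tool shift mm [-86.  -50.    0.5] len 0.099
```

View pics/w7.png

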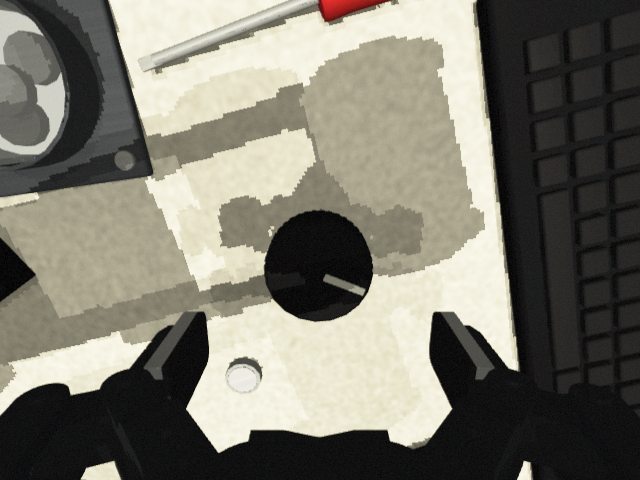

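```bash
python3 - <<'E'
from h import *
st=telemetry.get_state()
im,d=cams.get_image('wrist')
print(ray('wrist',[243,378],.0077,st))
for r in spotter.outline_of('cell','wrist')[:2]:
    v,u=np.nonzero(r['region']); print(r['conf'],r['rect'],ray('wrist',[u.mean(),v.mean()],.005,st))
pc=cloud('wrist',d,st); m=(np.abs(pc[...,2]-.0072)<.002)&(np.hypot(pc[...,0]-.6215,pc[...,1]-.088)<.02); print(m.sum(),pc[m].mean(0),pc[m].min(0),pc[m].max(0))
to([.6215,.088,.08])
E
```

```text
[[0.6213696  0.08956631 0.0077    ]]
0.27 [137.5, 0.0, 243.7, 74.6] [[0.68064859 0.28904232 0.005     ]]
896 [0.62193661 0.08868546 0.00709404] [0.60964388 0.07660354 0.00523305] [0.63364971 0.10028923 0.00890224]
t 10.4 pos [0.6893 0.1607 0.0798] yaw 77.18 tilt 0.18 w 0.0852 F [ 0.4 -0.4  0.3] tool shift mm [-86.  -50.    0.1] len 0.099
```

servo_tool:
  steps:
    - [-35, -20, 0, 0, 0, 0]
    - [-70, -42, 0, 0, 0, 0]
    - [-85, -51, 10, 0, 0, 0]
    - [-85, -51, 40, 0, 0, 0]
    - [-85, -51, 62, 0, 0, 0]
    - [-85, -51, 72, 0, 0, 0]
    - [-85, -51, 72, 0, 0, 0]

```text
clock: 11.1
position: [0.6202, 0.0892, 0.0074]
ee_rot: [-0.001, 0.782, 0.624, -0.002]
contact_force: [0.8, 0.1, -0.4]
width: 0.0853
```

```bash
python3 - <<'E'
from h import *
to([.6218,.0887,.0015])
im,d=cams.get_image('wrist');save('w8',im)
to([.6218,.0887,.0015])
E
```

```text
t 11.1 pos [0.6202 0.0892 0.0074] yaw 77.18 tilt 0.26 w 0.0853 F [ 0.8  0.1 -0.4] tool shift mm [-0.1  1.7  5.9] len 0.006
t 11.15 pos [0.6214 0.0894 0.0087] yaw 77.18 tilt 0.11 w 0.0855 F [ 0.2 -0.7  0.6] tool shift mm [-0.6  0.6  7.2] len 0.007
```

View pics/w8.png

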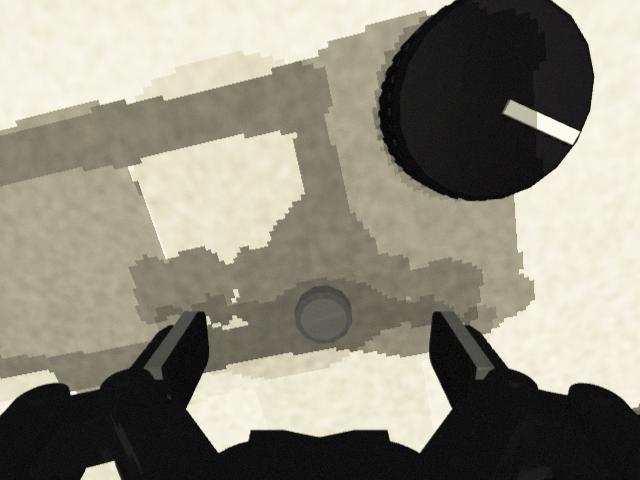

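servo_tool:
  steps:
    - [0, 0, 4, 0, 0, 0]
    - [0, 0, 6.5, 0, 0, 0]
    - [0, 0, 6.5, 0, 0, 0]

```text
clock: 11.45
position: [0.622, 0.0894, 0.0034]
ee_rot: [0.0, 0.782, 0.624, 0.0]
contact_force: [-0.5, -0.0, 0.1]
width: 0.0855
```

servo_tool:
  steps:
    - [0, 0, 0, 0, 0, 0]
    - [0, 0, 0, 0, 0, 0]
    - [0, 0, 0, 0, 0, 0]
    - [0, 0, 0, 0, 0, 0]
    - [0, 0, 0, 0, 0, 0]
    - [0, 0, 0, 0, 0, 0]
    - [0, 0, 0, 0, 0, 0]
    - [0, 0, 0, 0, 0, 0]
  hand: 255
  grip_force: 30

```text
clock: 12.25
position: [0.6219, 0.0893, 0.0034]
ee_rot: [0.0, 0.782, 0.624, 0.0]
contact_force: [-0.6, -0.1, 2.6]
width: 0.0217
```

servo_tool:
  steps:
    - [0, 0, 0, 0, 0, 0]
    - [0, 0, 0, 0, 0, 0]
    - [0, 0, 0, 0, 0, 0]
    - [0, 0, 0, 0, 0, 0]

```text
clock: 12.65
position: [0.6219, 0.0893, 0.0034]
ee_rot: [0.0, 0.782, 0.624, 0.0]
contact_force: [-1.4, 0.5, 4.8]
width: 0.0219
```

servo_tool:
  steps:
    - [0, 0, -20, 0, 0, 0]
    - [0, 0, -60, 0, 0, 0]
    - [0, 0, -105, 0, 0, 0]
    - [0, 0, -140, 0, 0, 0]
    - [0, 0, -140, 0, 0, 0]

```text
clock: 13.15
position: [0.6255, 0.0895, 0.1485]
ee_rot: [0.003, 0.782, 0.624, 0.004]
contact_force: [0.3, -0.7, 0.2]
width: 0.0222
```

```bash
python3 - <<'E'
from h import *
im,d=cams.get_image('wrist');save('w9',im)
to([.56,.289,.145])
E
```

```text
t 13.2 pos [0.6236 0.0894 0.1456] yaw 77.18 tilt 0.34 w 0.0221 F [1.  0.9 0.3] tool shift mm [ 180.5 -106.3    0.2] len 0.209
```

View pics/w9.png

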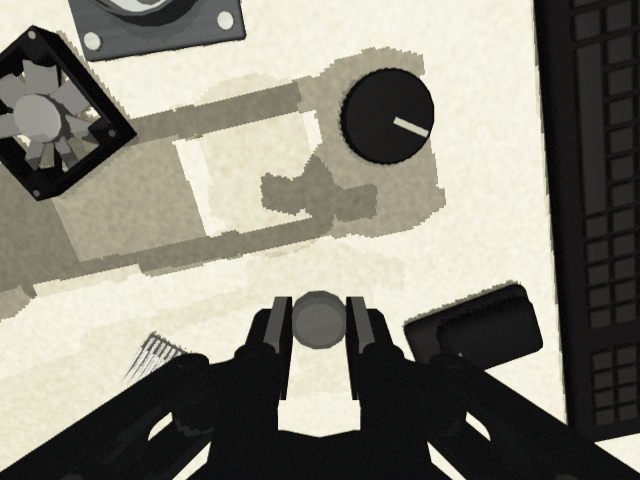

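servo_tool:
  steps:
    - [36, -21, 0, 0, 0, 0]
    - [72, -42, 0, 0, 0, 0]
    - [108, -63, 0, 0, 0, 0]
    - [144, -84, 0, 0, 0, 0]
    - [181, -105, 0, 0, 0, 0]
    - [181, -105, 0, 0, 0, 0]
    - [181, -105, 10, 0, 0, 0]
    - [181, -105, 20, 0, 0, 0]

```text
clock: 14.0
position: [0.5592, 0.288, 0.1211]
ee_rot: [0.0, 0.782, 0.624, -0.001]
contact_force: [0.9, 0.2, -0.9]
width: 0.0219
```

servo_tool:
  steps:
    - [0, 0, 3, 0, 0, 0]
    - [0, 0, 6, 0, 0, 0]
    - [0, 0, 6, 0, 0, 0]
    - [0, 0, 6, 0, 0, 0]

```text
clock: 14.4
position: [0.56, 0.2886, 0.1172]
ee_rot: [0.0, 0.782, 0.623, 0.0]
contact_force: [0.8, 1.1, -0.1]
width: 0.0223
```

```bash
python3 - <<'E'
from h import *
to([.56,.289,.115])
im,d=cams.get_image('wrist');save('w10',im)
to([.56,.289,.115])
E
```

```text
t 14.4 pos [0.56   0.2886 0.1172] yaw 77.12 tilt 0.02 w 0.0223 F [ 0.8  1.1 -0.1] tool shift mm [ 0.4 -0.1  2.2] len 0.002
t 14.45 pos [0.56   0.2888 0.1174] yaw 77.14 tilt 0.04 w 0.0223 F [ 0.1 -0.7  0.2] tool shift mm [ 0.2 -0.1  2.4] len 0.002
```

View pics/w10.png

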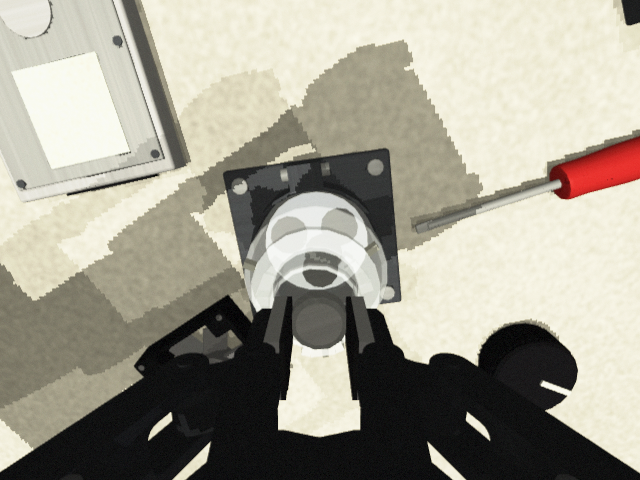

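servo_tool:
  steps:
    - [0, 0, 2, 0, 0, 0]
    - [0, 0, 2, 0, 0, 0]

```text
clock: 14.65
position: [0.5596, 0.289, 0.1151]
ee_rot: [0.0, 0.782, 0.624, 0.0]
contact_force: [-0.2, -0.2, -0.5]
width: 0.022
```

servo_tool:
  steps:
    - [0, 0, 0, 0, 0, 0]
    - [0, 0, 0, 0, 0, 0]
    - [0, 0, 0, 0, 0, 0]
    - [0, 0, 0, 0, 0, 0]
    - [0, 0, 0, 0, 0, 0]
    - [0, 0, 0, 0, 0, 0]
  hand: 0

```text
clock: 15.25
position: [0.5596, 0.2891, 0.115]
ee_rot: [0.0, 0.782, 0.624, -0.0]
contact_force: [-0.2, -0.2, -1.0]
width: 0.0854
```

servo_tool:
  steps:
    - [0, 0, -30, 0, 0, 0]
    - [0, 0, -60, 0, 0, 0]
    - [0, 0, -60, 0, 0, 0]
    - [0, 0, -60, 0, 0, 0]

```text
clock: 15.65
position: [0.5599, 0.2892, 0.1758]
ee_rot: [0.0, 0.782, 0.624, 0.001]
contact_force: [-0.3, 0.0, -0.3]
width: 0.0856
```

```bash
python3 - <<'E'
from h import *
to([.6905,.1605,.1])
st=telemetry.get_state()
im,d=cams.get_image('wrist');save('w11',im)
im,_=cams.get_image('scene');c=im[220:340,360:540]; save('s11',cv2.resize(c,None,fx=4.4,fy=4.4,interpolation=cv2.INTER_CUBIC))
# rim points
pc=cloud('wrist',d,st); m=(np.abs(pc[...,2]-.110)<.004)&(np.hypot(pc[...,0]-.56,pc[...,1]-.289)<.03)&(d>0)
print(m.sum(),pc[m].mean(0),pc[m].min(0),pc[m].max(0))
to([.6905,.1605,.1])
E
```

```text
t 15.65 pos [0.5599 0.2892 0.1758] yaw 77.18 tilt 0.09 w 0.0856 F [-0.3  0.  -0.3] tool shift mm [-96.6 155.9  75.9] len 0.198
1311 [0.55847319 0.29058586 0.10812952] [0.53304968 0.26305498 0.10600196] [0.58381089 0.31065567 0.1109472 ]
t 15.75 pos [0.5588 0.2888 0.174 ] yaw 77.18 tilt 0.12 w 0.0854 F [ 0.1 -0.4 -0.3] tool shift mm [-95.8 157.   73.8] len 0.198
```

View pics/w11.png

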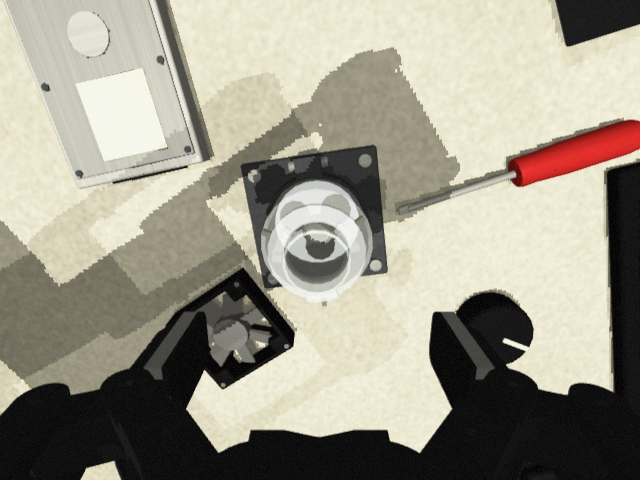

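View pics/s11.png

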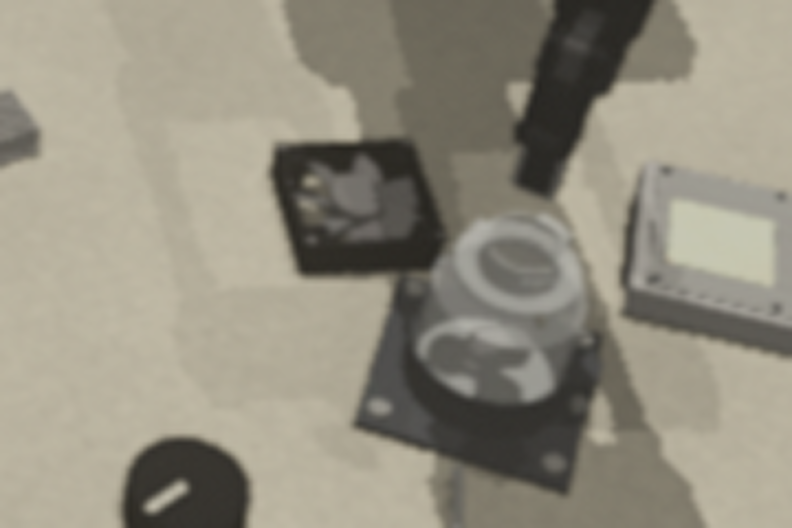

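```bash
python3 - <<'E'
from h import *
st=telemetry.get_state()
im,d=cams.get_image('wrist');save('w12',cv2.resize(im[160:320,230:410],None,fx=4,fy=4,interpolation=cv2.INTER_CUBIC))
pc=cloud('wrist',d,st)
for v in range(220,300,8): print(v,[round(float(pc[v,u,2]),3) for u in range(284,360,8)])
to([.6905,.1605,.1])
E
```

```text
220 [0.093, 0.092, 0.091, 0.094, 0.092, 0.091, 0.092, 0.1, 0.093, 0.091]
228 [0.094, 0.092, 0.102, 0.107, 0.108, 0.108, 0.104, 0.105, 0.107, 0.093]
236 [0.106, 0.106, 0.11, 0.035, 0.034, 0.035, 0.034, 0.109, 0.105, 0.105]
244 [0.105, 0.011, 0.011, 0.019, 0.035, 0.025, 0.019, 0.012, 0.316, 0.107]
252 [0.107, 0.012, 0.012, 0.012, 0.019, 0.019, 0.019, 0.011, 0.109, 0.316]
260 [0.11, 0.028, 0.018, 0.012, 0.01, 0.012, 0.013, 0.022, 0.099, 0.092]
268 [0.11, 0.096, 0.035, 0.03, 0.028, 0.029, 0.033, 0.088, 0.105, 0.092]
276 [0.091, 0.106, 0.093, 0.087, 0.046, 0.044, 0.09, 0.099, 0.11, 0.092]
284 [0.092, 0.091, 0.106, 0.1, 0.099, 0.098, 0.103, 0.109, 0.092, -0.001]
292 [0.0, -0.0, 0.091, 0.109, 0.11, 0.109, 0.105, 0.093, -0.001, -0.001]
t 15.8 pos [0.5587 0.2888 0.1737] yaw 77.18 tilt 0.15 w 0.0853 F [-0.3 -0.3 -0.5] tool shift mm [-95.7 157.2  73.5] len 0.198
```

View pics/w12.png

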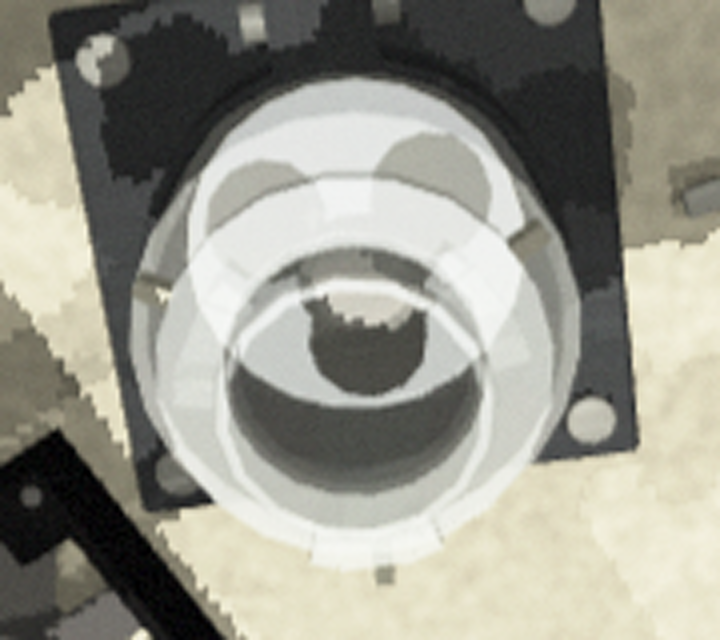

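```bash
python3 - <<'E'
from h import *
st=telemetry.get_state()
# inner mouth ellipse in crop: left 240, right 480, top 282, bottom 490 -> px
for c in [(238,375),(482,375),(360,282),(360,490)]:
    print(c,ray('wrist',[230+c[0]/4,160+c[1]/4],.110,st).round(4))
# flange outline: left 157, right 560, bottom 570
for c in [(157,360),(556,360),(360,570),(360,172)]:
    print('fl',c,ray('wrist',[230+c[0]/4,160+c[1]/4],.0925,st).round(4))
P=np.array([.56,.289,.11]); print(w2p('wrist',[[.56,.289,.11],[.56,.289,.0925]],st)*1)
E
```

```text
(238, 375) [[0.5432 0.2978 0.11  ]]
(482, 375) [[0.5771 0.2902 0.11  ]]
(360, 282) [[0.5632 0.3074 0.11  ]]
(360, 490) [[0.5563 0.2767 0.11  ]]
fl (157, 360) [[0.5289 0.2975 0.0925]]
fl (556, 360) [[0.5889 0.2839 0.0925]]
fl (360, 570) [[0.5516 0.2559 0.0925]]
fl (360, 172) [[0.5659 0.3192 0.0925]]
[[321.6246889  261.89302863]
 [321.46995957 252.17705333]]
```

servo_tool:
  steps:
    - [-24, 39, 0, 0, 0, 0]
    - [-48, 78, 0, 0, 0, 0]
    - [-72, 117, 0, 0, 0, 0]
    - [-96, 156, 0, 0, 0, 0]
    - [-96, 156, 40, 0, 0, 0]
    - [-96, 156, 80, 0, 0, 0]
    - [-96, 156, 115, 0, 0, 0]
    - [-96, 156, 115, 0, 0, 0]

```text
clock: 16.6
position: [0.6851, 0.1598, 0.0527]
ee_rot: [-0.004, 0.782, 0.624, -0.006]
contact_force: [-0.8, 0.5, -0.8]
width: 0.0853
```

servo_tool:
  steps:
    - [0, 0, 0, 0, 0, 0]
    - [0, 0, 0, 0, 0, 0]

```text
clock: 16.8
position: [0.6919, 0.1612, 0.0621]
ee_rot: [0.001, 0.782, 0.624, 0.002]
contact_force: [0.3, 0.5, 0.8]
width: 0.0854
```

```bash
python3 - <<'E'
from h import *
to([.6904,.1609,.0016])
capfit('wrist',.028,'w13')
to([.6904,.1609,.0016])
E
```

```text
t 16.8 pos [0.6919 0.1612 0.0621] yaw 77.19 tilt 0.21 w 0.0854 F [0.3 0.5 0.8] tool shift mm [-0.7 -1.6 60.5] len 0.061
conf 0.92 n 10523 zmed 0.0272 mean [0.6899 0.1605] fit [0.6898 0.1598] 0.03 enc ((0.6897494792938232, 0.1600150763988495), 0.030921440571546555)
ridge 76 [0.7079 0.1442] axis -29.0 from c -40.8
t 16.9 pos [0.692  0.1613 0.0627] yaw 77.2 tilt 0.26 w 0.0857 F [-1.3 -0.3 -0.1] tool shift mm [-0.8 -1.7 61.1] len 0.061
```

servo_tool:
  steps:
    - [-0.5, -1, 25, 0, 0, 0]
    - [-0.5, -1, 45, 0, 0, 0]
    - [-0.5, -1, 56, 0, 0, 0]
    - [-0.5, -1, 58, 0, 0, 0]
    - [-0.5, -1, 58, 0, 0, 0]
    - [-0.5, -1, 58, 0, 0, 0]

```text
clock: 17.5
position: [0.6903, 0.1608, 0.0035]
ee_rot: [0.001, 0.782, 0.624, 0.001]
contact_force: [-0.5, -0.1, 0.3]
width: 0.0856
```

```bash
python3 - <<'E'
from h import *
to([.6904,.1609,.0016])
E
```

```text
t 17.5 pos [0.6903 0.1608 0.0035] yaw 77.18 tilt 0.15 w 0.0856 F [-0.5 -0.1  0.3] tool shift mm [0.1 0.  1.9] len 0.002
```

servo_tool:
  steps:
    - [0, 0, 2, 0, 0, 0]
    - [0, 0, 2, 0, 0, 0]
    - [0, 0, 2, 0, 0, 0]
    - [0, 0, 2, 0, 0, 0]
    - [0, 0, 2, 0, 0, 0]
    - [0, 0, 2, 0, 0, 0]
    - [0, 0, 2, 0, 0, 0]
    - [0, 0, 2, 0, 0, 0]
  hand: 255
  grip_force: 80

```text
clock: 18.3
position: [0.6903, 0.1607, 0.0015]
ee_rot: [0.001, 0.782, 0.624, 0.001]
contact_force: [0.1, 0.5, 6.1]
width: 0.0602
```

servo_tool:
  steps:
    - [0, 0, -20, 0, 0, 0]
    - [0, 0, -60, 0, 0, 0]
    - [0, 0, -105, 0, 0, 0]
    - [0, 0, -150, 0, 0, 0]
    - [0, 0, -150, 0, 0, 0]
    - [0, 0, -150, 0, 0, 0]

```text
clock: 18.9
position: [0.6897, 0.1607, 0.1514]
ee_rot: [0.001, 0.782, 0.624, 0.001]
contact_force: [-0.6, -0.7, -1.5]
width: 0.06
```

```bash
python3 - <<'E'
from h import *
im,d=cams.get_image('wrist');save('w14',im)
to([.5599,.289,.155])
E
```

```text
t 18.95 pos [0.6885 0.1605 0.1494] yaw 77.18 tilt 0.08 w 0.0595 F [ 0.3 -0.6 -1.7] tool shift mm [  96.7 -153.9   -5.5] len 0.182
```

View pics/w14.png

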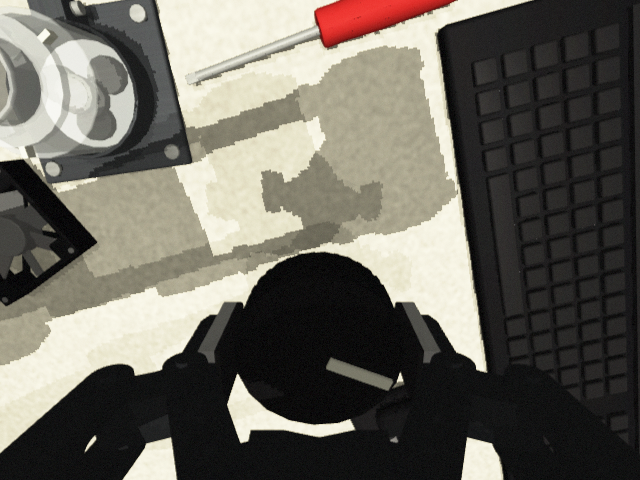

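servo_tool:
  steps:
    - [24, -39, -2, 0, 0, 0]
    - [48, -78, -4, 0, 0, 0]
    - [72, -117, -4, 0, 0, 0]
    - [90, -146, -4, 0, 0, 0]
    - [96, -156, -4, 0, 0, 0]
    - [96, -156, -4, 0, 0, 0]
    - [96, -156, -4, 0, 0, 0]
    - [96, -156, -4, 0, 0, 0]

```text
clock: 19.75
position: [0.5596, 0.2877, 0.1533]
ee_rot: [0.0, 0.782, 0.623, -0.0]
contact_force: [0.9, 0.3, -1.3]
width: 0.0599
```

```bash
python3 - <<'E'
from h import *
to([.5599,.289,.115])
E
```

```text
t 19.75 pos [0.5596 0.2877 0.1533] yaw 77.1 tilt 0.06 w 0.0599 F [ 0.9  0.3 -1.3] tool shift mm [ 1.4 -0.  38.3] len 0.038
```

servo_tool:
  steps:
    - [1, 0, 20, 0, 0, 0]
    - [1, 0, 35, 0, 0, 0]
    - [1, 0, 43, 0, 0, 0]
    - [1, 0, 47, 0, 0, 0]
    - [1, 0, 47, 0, 0, 0]
    - [1, 0, 47, 0, 0, 0]

```text
clock: 20.35
position: [0.5592, 0.2895, 0.1074]
ee_rot: [0.0, 0.782, 0.624, 0.0]
contact_force: [0.9, -0.4, -0.5]
width: 0.0602
```

servo_tool:
  steps:
    - [0, 0, 3, 0, 0, 0]
    - [0, 0, 5, 0, 0, 0]
    - [0, 0, 5, 0, 0, 0]

```text
clock: 20.65
position: [0.559, 0.2898, 0.1027]
ee_rot: [0.0, 0.782, 0.624, 0.0]
contact_force: [-1.1, -0.8, 4.1]
width: 0.0599
```

servo_tool:
  steps:
    - [0, 0, 3, 0, 0, 0]
    - [0, 0, 6, 0, 0, 0]
    - [0, 0, 9, 0, 0, 0]
    - [0, 0, 10, 0, 0, 0]
    - [0, 0, 10, 0, 0, 0]
    - [0, 0, 10, 0, 0, 0]

```text
clock: 21.25
position: [0.5591, 0.2899, 0.0951]
ee_rot: [0.001, 0.782, 0.624, 0.001]
contact_force: [-2.6, -1.7, 15.3]
width: 0.0602
```

servo_tool:
  steps:
    - [0, 0, 1.2, 0, 0, 0]
    - [0, 0, 1.2, 0, 0, 8]
    - [0, 0, 1.2, 0, 0, 16]
    - [0, 0, 1.2, 0, 0, 24]
    - [0, 0, 1.2, 0, 0, 32]
    - [0, 0, 1.2, 0, 0, 40]
    - [0, 0, 1.2, 0, 0, 48]
    - [0, 0, 1.2, 0, 0, 54]

```text
clock: 22.05
position: [0.5617, 0.2904, 0.0948]
ee_rot: [0.0, 0.98, 0.199, 0.004]
contact_force: [0.3, -1.3, 14.8]
width: 0.0603
```

servo_tool:
  steps:
    - [0, 0, 0, 0, 0, 4]
    - [0, 0, 0, 0, 0, 6]
    - [0, 0, 0, 0, 0, 6]
    - [0, 0, 0, 0, 0, 6]

```text
clock: 22.45
position: [0.5618, 0.2904, 0.0949]
ee_rot: [-0.0, 0.989, 0.15, 0.004]
contact_force: [-0.1, -1.8, 15.6]
width: 0.06
```

```bash
python3 - <<'E'
from h import *
print(telemetry.get_state()['moment'])
capfit('wrist',.121,'w15')
to([.5599,.289,.101])
E
```

```text
[-0.26715709  0.06025185  0.08704101]
conf 0.89 n 21192 zmed 0.1207 mean [0.5625 0.2903] fit [0.5613 0.29  ] 0.0304 enc ((0.5610523819923401, 0.2899382710456848), 0.03196848928928375)
ridge 51 [0.5548 0.2645] axis -115.5 from c -104.3
t 22.55 pos [0.5618 0.2903 0.0949] yaw 17.21 tilt 0.49 w 0.0603 F [ 1.  -1.6 15.5] tool shift mm [-2.2  0.7 -6.2] len 0.007
```

View pics/w15.png

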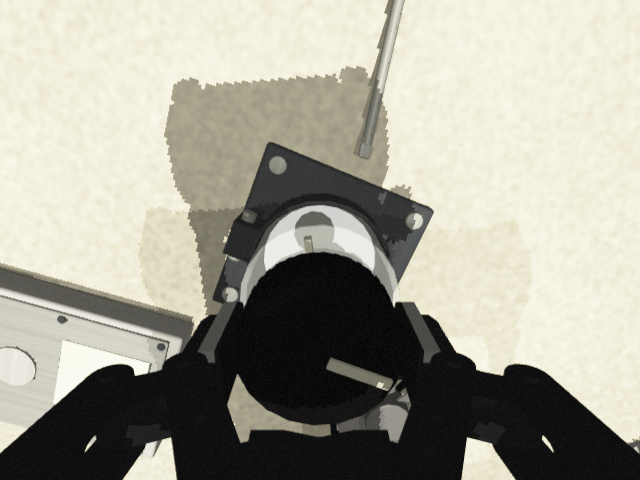

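servo_tool:
  steps:
    - [0, 0, -3, 0, 0, 0]
    - [0, 0, -6, 0, 0, 0]
    - [0, 0, -9, 0, 0, 0]
    - [0, 0, -9, 0, 0, 0]
    - [0, 0, -9, 0, 0, 0]

```text
clock: 23.05
position: [0.561, 0.2903, 0.1013]
ee_rot: [-0.0, 0.989, 0.149, 0.003]
contact_force: [4.3, -0.3, 5.4]
width: 0.0602
```

```bash
python3 - <<'E'
from h import *
capfit('wrist',.1275,'w16')
to([.5599,.289,.101])
E
```

```text
conf 0.51 n 44 zmed 0.1219 mean [0.5792 0.2852] fit [0.5871 0.2722] 0.0027 enc ((0.585982620716095, 0.27351629734039307), 0.003078949637711048)
t 23.15 pos [0.561  0.2903 0.1012] yaw 17.18 tilt 0.3 w 0.06 F [3.7 0.1 6.6] tool shift mm [-1.4  1.   0.2] len 0.002
```

servo_tool:
  steps:
    - [0, 0, -3, 0, 0, 0]
    - [0, 0, -5, 0, 0, 0]
    - [0, 0, -5, 0, 0, 0]

```text
clock: 23.45
position: [0.5606, 0.2903, 0.1018]
ee_rot: [-0.0, 0.989, 0.149, 0.001]
contact_force: [9.2, 2.7, -14.4]
width: 0.0601
```

servo_tool:
  steps:
    - [0, 0, 3, 0, 0, 0]
    - [0, 0, 3, 0, 0, 0]

```text
clock: 23.65
position: [0.5602, 0.2902, 0.1016]
ee_rot: [-0.0, 0.989, 0.149, 0.001]
contact_force: [6.4, 1.2, -1.9]
width: 0.0599
```

servo_tool:
  steps:
    - [0, 0, 0, 0, 0, 0]
    - [0, 0, 0, 0, 0, 0]
    - [0, 0, 0, 0, 0, 0]
    - [0, 0, 0, 0, 0, 0]
    - [0, 0, 0, 0, 0, 0]
    - [0, 0, 0, 0, 0, 0]
  hand: 0

```text
clock: 24.25
position: [0.5585, 0.2898, 0.1019]
ee_rot: [0.0, 0.989, 0.149, -0.0]
contact_force: [-0.5, -0.2, 0.2]
width: 0.0859
```

servo_tool:
  steps:
    - [0, 0, -20, 0, 0, 0]
    - [0, 0, -50, 0, 0, 0]
    - [0, 0, -80, 0, 0, 0]
    - [0, 0, -80, 0, 0, 0]
    - [0, 0, -80, 0, 0, 0]

```text
clock: 24.75
position: [0.5589, 0.2899, 0.1826]
ee_rot: [-0.0, 0.989, 0.149, 0.001]
contact_force: [-0.3, -0.2, 1.0]
width: 0.0854
```

```bash
python3 - <<'E'
from h import *
to([.5599,.289,.18])
capfit('wrist',.128,'w17')
im,_=cams.get_image('scene'); save('s17',im)
to([.5599,.289,.18])
E
```

```text
t 24.75 pos [0.5589 0.2899 0.1826] yaw 17.18 tilt 0.09 w 0.0854 F [-0.3 -0.2  1. ] tool shift mm [0.7 1.2 2.6] len 0.003
conf 0.84 n 8857 zmed 0.1273 mean [0.5598 0.2899] fit [0.5591 0.2897] 0.03 enc ((0.5594424605369568, 0.2896287739276886), 0.030957594513893127)
ridge 153 [0.5553 0.2737] axis -85.6 from c -103.3
t 24.9 pos [0.5577 0.2894 0.1804] yaw 17.18 tilt 0.17 w 0.0852 F [ 0.7 -0.2  0.8] tool shift mm [1.9 1.1 0.4] len 0.002
```

View pics/w17.png

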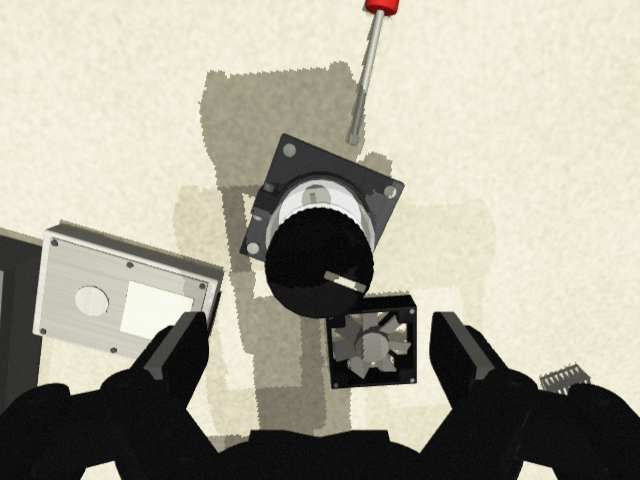

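View pics/s17.png

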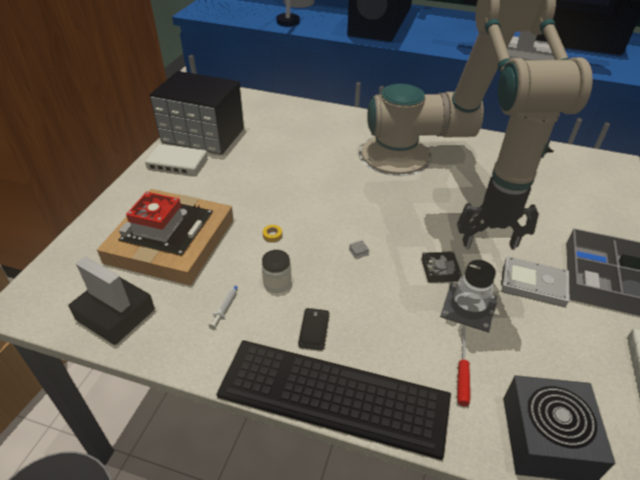

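```bash
python3 -c "
from rig import sign_off;print(sign_off())"
```

```text
the job is handed in; nothing more can be done
None
```

The coin cell is in the battery jar, and the cap is back on, locked and let go. The job was handed in at about 25 s of the allowed 72 s.

I pressed the cap down 7 mm, turned it 60° anticlockwise, lifted it off and stood it on the bench. I then dropped the cell through the mouth, put the cap back on, pressed it, turned it 60° clockwise and let it spring up.

**Last checks:**
- **Cell:** after the drop, the depth picture showed nothing stuck in the neck; the highest thing seen in the jar stood about 35 mm above the bench. The network found the cell only with low confidence at one point, so I went by the depth data for its position.
- **Cap lock:** it sprang up about 6.5 mm to its starting height, with its top reading 127.3 mm both before and after. It resisted a 14 N upward pull.
- **Ridge:** it lies within about 1–2 mm in the picture of where it was at the start. My automatic angle fit of the ridge was unreliable (it read −74° to −94° for the same position), so I compared the pictures by eye.
- **Bystanders:** the other things stand where they were in the scene picture, judged by eye. The arm never came near the circuit board.

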